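# Lay out and dry-fit the wheel parts on the cutting mat

## Robot

A 7-joint arm with a two-finger parallel gripper is mounted at the origin on the work surface. World frame = base frame: x ahead of the robot, y to its left, z up, the work surface at z = 0. Lengths are in mm, angles in rad, forces in N, time in s.
With the tool pointing down it reaches from about 350 to 900 mm from the base axis. Payload 19.9 kg.
Tool frame: the origin (TCP) lies midway between the tips of the shut fingers; the grasp point (between the pads) lies 19 mm behind it; y points along the fingers, z is the direction in which the jaws open and shut, and the axes are right-handed (so a half turn about y gives the same grasp; the last joint's range is limited). The gripper opens to 94 mm and grips with 3 to 60 N. Pads are 16 mm wide; open, the fingers measure 119 mm over their backs; the gripper's body (75 mm by 177 mm) begins 78 mm behind the grasp point.
Start: joints at [1.282, 0.417, -0.01, 1.614, 0.005, 1.111, -0.053], TCP at [152.683, -606.042, 205.425] pointing down, gripper open.
Joint ranges: [-2.81, 2.81], [-0.39, 2.02], [-1.27, 1.25], [0.06, 2.57], [-1.19, 4.33], [0.19, 2], [-2.82, 2.82]. Speed limits (rad/s): [1.89, 1.89, 2.39, 2.39, 3.01, 3.01, 3.01].

## Interface

Orientations are given as a 3x3 rotation matrix whose columns are the frame's x, y, z axes.
In Python, from station import manip gives the robot as it stands.
- The arm moves only by the tool step_arm, never from a script. Its argument "motion" is a list of rows, each a list of 5 numbers: the shift along the tool's x, y, z in cm, then the turn about the tool's y in degrees, then the finger opening in cm, from 0 to 9.4. In form: [[x, y, z, spin, fingers], ...]. A call has exactly 5 rows; each row shifts and turns the commanded pose from where the row before left it, along the tool's axes as they then stand; what a row does not reach is not made up. A row lasts 1/8 s, in which the tool goes at most 62.5 mm and 10.7 degrees, less where a joint would pass 70% of its speed; a pose out of reach is approached as far as the arm can. A call with a gripper value outside its range is refused whole. The fingers move at their own pace and stop on an object; "force" is the grip in N (left out, the last holds). Time passes only in rows, so rows that do not move let the fingers close, or fill a call up. It gives the time, the measured TCP pose, the force and the opening at its end, in the units of the state.
- manip.read_state(): the state, without advancing time (a new reading comes with each control period).
- manip.read_camera(name): name is "scene" or "side" or "wrist"; returns a dict with "frame" (480x640x3 uint8, red, green, blue), "intrinsics" (3x3 intrinsics, pixels), "R" (3x3) and "t" (3): a world point X has camera coordinates R X + t. Camera axes: x right, y down, z forward; pixel columns grow to the right and rows downward; lengths in mm; the calibration is good to about 2 mm. A picture is of the moment at which its call begins. There is no depth.
- manip.job_done(): hands the job in, once; it reports no verdict.
The state is a dict: "t": time; "joint_positions": joint angles; "dq": joint speeds; "tau": joint torques, N m; "position": TCP position; "tool_rot": TCP orientation; "wrist_force": force on the tool from outside, world axes, zero at the start; "moment": the same for the moment, N m; "gripper_width": finger opening in mm.
Only numpy, scipy, OpenCV 4.12 (cv2) and the standard library are available. Lean on these libraries where they do the work, as an engineer would, in place of code of your own. Each camera call takes 0.05 s, during which the arm holds its last target.

## Task

Get the dismantled wheel ready for reassembly: thread the white spacer over the wheel's upright stud and down onto the hub, then the brass collar over the stud on top of the spacer, both lying flat. On the mat, lay the steel hex nut flat, midway between the centres of the wheel and the square base plate, and stand the red buffer upright directly to the left of the base plate (the robot's left, in line with the plate's centre) with a gap of about 3 cm between them. Leave the wooden block, the blue tape roll and the grey tin where they are.

Things in the scene. Friction and masses are not known exactly. Their poses are not given: they have to be found in the camera images.
- wheel: Black plastic wheel lying flat, 120 mm across, rim top 26 mm high (thin spokes to 30 mm), with a white hub 56 mm across whose flat top is 38 mm above the mat. From the hub's centre a steel stud 18 mm thick (19 mm over the thread) stands straight up to 95 mm above the mat, its last 7 mm tapered. It is fixed. Origin: centre of its underside at mat level, on the stud's axis; x points away from the robot, y to the robot's left, z up (never turned).
- base_plate: Dark square steel plate, 80 x 80 x 6 mm, with four small black corner holes and a brighter disc in the middle, fixed flat on the mat. The wheel and the plate lie one behind the other as seen from the robot, about 172 mm apart centre to centre; either may be the nearer. Origin: centre of its underside; x points away from the robot, y to the robot's left (never turned).
- spacer: White plastic ring, 50 mm outside, 30 mm hole, 20 mm high, about 40 g, loose, lying flat on the mat. Origin: centre of its underside, z up along the hole.
- collar: Brass-coloured ring, 46 mm outside, 30 mm hole, 14 mm high, about 100 g, loose, lying flat. Origin: centre of its underside, z up along the hole.
- nut: Steel hexagon nut, 30 mm across flats, 34.6 mm across corners, 16 mm high, 70 g, loose, lying flat; the hole in its middle is only a dark disc. Origin: centre of its underside, z up; the corners lie at 0, 60, 120.. degrees from its x axis, so its y axis is square to a pair of flats.
- buffer: Red rubber-like round buffer, 36 mm across, 30 mm high, straight sides to 22 mm then tapering to 24 mm across at the top, about 40 g, loose, standing upright. Origin: centre of its underside, z up.
- block: Bystander: loose wooden block 44 x 30 x 28 mm; leave it. Origin: centre of its underside.
- tape: Bystander: loose blue tape roll, 64 mm outside, 44 mm hole, 24 mm high, lying flat; leave it. Origin: centre of its underside.
- tin: Bystander: loose grey tin with black cap, 52 mm across, 75 mm high; leave it. Origin: centre of its underside.
Not all that is in view belongs to the job. Several things look just like the collar: the one meant starts farthest to the robot's left.

How it is judged:
By the outcome, as a careful person would: the job done as asked, in the order asked, and still so for the second after the job is handed in, with the robot touching nothing.
It also fails if it takes over 104 s, if anything falls off the work surface, if the arm or the gripper's body presses on something with over 40 N, if the wrist force passes 120 N, or if a joint passes its speed limit or range.

## Working session

There is one attempt and no reset: what is moved stays moved. The work goes in short steps, Python scripts to look and compute and a tool call to move; the robot and the scene stay as the last step left them, time stands still between calls to the robot, and variables do not carry over. Pictures are saved under pics/ and viewed, and the job is handed in when it is done.

Besides the shell and the picture viewer there is one more tool, called after ">>>" by a JSON object that holds its "op" and its "data", one argument or row to a line. step_arm: Moves the arm, as the interface text tells. Its arguments: {"type":"object","properties":{"motion":{"type":"array","items":{"type":"array","items":{"type":"number"}}},"force":{"type":"number"}},"required":["motion"]}

```bash
mkdir -p pics; ls
cat > h.py <<'E'
import numpy as np, cv2
from station import manip
def snap(name,fn):
    c=manip.read_camera(name); cv2.imwrite('pics/'+fn+'.png',c['frame'][:,:,::-1]); np.savez('pics/'+fn+'.npz',**c); return c
def ld(fn): return np.load('pics/'+fn+'.npz')
def ray(c,u,v,z):
    K=np.array(c['intrinsics']);R=np.array(c['R']);t=np.array(c['t']).ravel()
    d=R.T@np.linalg.solve(K,[u,v,1.]); o=-R.T@t
    return (o+d*(z-o[2])/d[2])
def proj(c,X):
    p=np.array(c['intrinsics'])@(np.array(c['R'])@np.array(X,float)+np.array(c['t']).ravel()); return p[:2]/p[2]
E
python3 - <<'E'
from h import *
s=manip.read_state(); print(s)
for n in ['scene','side','wrist']:
    c=snap(n,n+'0'); print(n,-np.array(c['R']).T@np.array(c['t']).ravel(), np.round(c['R'],3).tolist(), np.array(c['intrinsics'])[0])
E
```

```text
pics
{'t': 0.0, 'joint_positions': array([ 1.28251763,  0.41796218, -0.01026635,  1.61416986,  0.00470588,
        1.110711  , -0.05296174]), 'dq': array([ 0.00182268, -0.00094534,  0.00069942,  0.00027474, -0.00013821,
        0.00072211, -0.00025694]), 'tau': array([ 6.04307879e-04, -8.51260328e+01,  6.39192201e-01, -4.25985968e+01,
       -4.87817964e-02,  1.86806393e-02,  1.34854058e-04]), 'position': array([ 152.54713879, -605.70565842,  204.83464407]), 'tool_rot': array([[-9.69700523e-01, -4.07014053e-04,  2.44296399e-01],
       [-2.44296712e-01,  1.15796815e-03, -9.69699838e-01],
       [ 1.11794012e-04, -9.99999247e-01, -1.22231451e-03]]), 'wrist_force': array([-0.31311047, -0.22379955,  0.45522522]), 'moment': array([-0.01152193,  0.00436345,  0.01758948]), 'gripper_width': 93.84224899333343}
scene [ 868.65851522 -461.98818049  795.6535106 ] [[0.874, 0.485, 0.007], [0.397, -0.708, -0.584], [-0.278, 0.513, -0.812]] [507.32508114   0.         318.77744486]
side [299.05306789 897.82889559 571.50732737] [[-0.94, -0.342, 0.019], [-0.18, 0.447, -0.876], [0.291, -0.826, -0.482]] [613.47014725   0.         310.82674021]
wrist [ 232.32858776 -585.29946233  383.91562334] [[0.244, -0.97, -0.0], [-0.931, -0.235, 0.281], [-0.273, -0.068, -0.96]] [392.18573986   0.         321.00974829]
```

View pics/scene0.png

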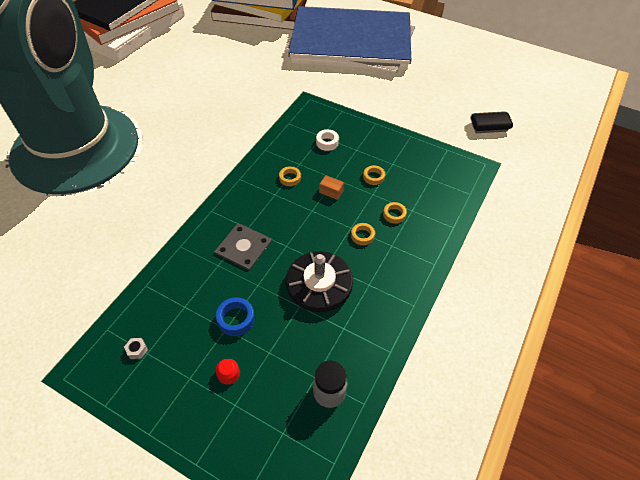

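View pics/side0.png

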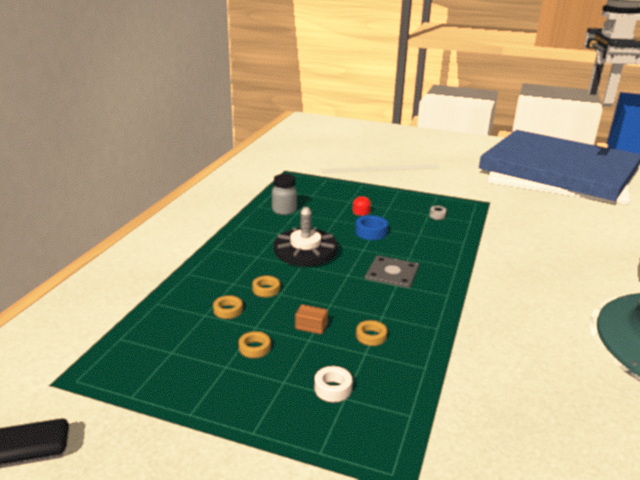

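View pics/wrist0.png

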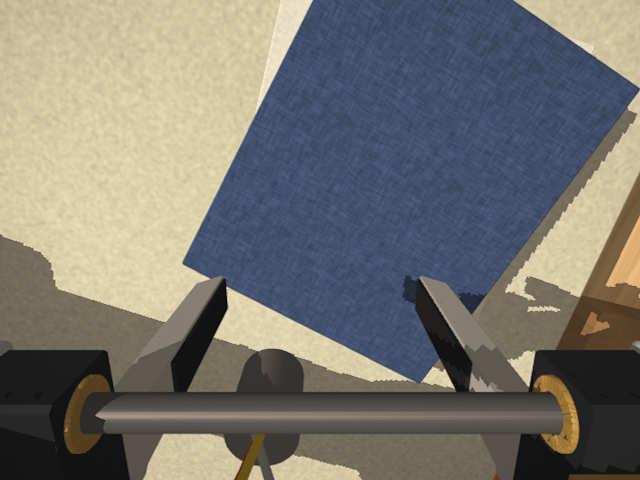

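```bash
cat > m.py <<'E'
from h import *
def blobs(c,kind):
    hsv=cv2.cvtColor(np.array(c['frame']),cv2.COLOR_RGB2HSV)
    H,S,V=cv2.split(hsv)
    m={'brass':(H>12)&(H<26)&(S>140)&(V>90),'blue':(H>105)&(H<128)&(S>150)&(V>60),
       'red':((H<6)|(H>174))&(S>180)&(V>80),'wood':(H>=5)&(H<14)&(S>120)&(V>60),'white':(S<60)&(V>120),'grey':(S<60)&(V>90),'dark':(S<70)}[kind].astype(np.uint8)
    n,l,st,ce=cv2.connectedComponentsWithStats(m)
    return [(ce[i],st[i]) for i in range(1,n) if 60<st[i][4]<6000]
E
python3 - <<'E'
from m import *
for cam in ['scene0','side0']:
    c=ld(cam)
    for k,z in [('brass',7),('red',15),('wood',14),('blue',12),('white',10),('grey',8)]:
        for ce,st in blobs(c,k):
            # bbox-centre-based via filled silhouette
            p=ray(c,ce[0],ce[1],z)
            if 200<p[0]<900 and -500<p[1]<450: print(cam,k,np.round(ce),st.tolist(),p.round(1))
E
```

```text
scene0 brass [374. 175.] [363, 165, 22, 20, 276] [614.8 245.7   7. ]
scene0 brass [290. 176.] [279, 167, 22, 19, 276] [461.4 155.5   7. ]
scene0 brass [332. 184.] [322, 178, 20, 12, 92] [550.  177.8   7. ]
scene0 brass [395. 212.] [384, 202, 23, 21, 306] [695.3 173.8   7. ]
scene0 brass [363. 233.] [351, 223, 24, 22, 326] [662.7  94.5   7. ]
scene0 red [227. 371.] [216, 359, 24, 25, 478] [ 597.  -263.5   15. ]
scene0 wood [331. 187.] [319, 176, 25, 23, 397] [555.  164.9  14. ]
scene0 blue [235. 316.] [216, 298, 38, 38, 852] [ 550.6 -176.2   12. ]
scene0 white [327. 136.] [317, 129, 22, 15, 160] [474.1 297.6  10. ]
scene0 white [243. 244.] [236, 239, 15, 12, 151] [477.  -42.2  10. ]
scene0 white [319. 257.] [310, 253, 16, 11, 72] [616.5   2.3  10. ]
scene0 white [327. 276.] [314, 255, 21, 33, 282] [649.  -26.3  10. ]
scene0 white [309. 271.] [304, 263, 10, 18, 113] [615.2 -33.   10. ]
scene0 white [136. 347.] [124, 338, 24, 20, 214] [ 438.9 -301.6   10. ]
scene0 grey [327. 137.] [316, 129, 23, 20, 169] [474.5 298.9   8. ]
scene0 grey [243. 245.] [214, 223, 58, 45, 1162] [477.2 -42.9  
[... 751 characters left out ...]
  12. ]
side0 white [281. 200.] [272, 187, 22, 27, 438] [ 767.8 -232.7   10. ]
side0 white [304. 232.] [292, 207, 28, 42, 481] [ 668.  -107.5   10. ]
side0 white [437. 212.] [430, 206, 16, 14, 155] [ 438.2 -299.    10. ]
side0 white [392. 269.] [384, 264, 18, 11, 132] [472.4 -33.9  10. ]
side0 white [332. 383.] [315, 367, 36, 34, 741] [479.6 287.4  10. ]
side0 grey [283. 200.] [272, 186, 24, 29, 569] [ 766.1 -236.     8. ]
side0 grey [437. 212.] [429, 205, 18, 15, 198] [ 438.8 -304.     8. ]
side0 grey [304. 231.] [292, 206, 28, 43, 539] [ 671.  -116.8    8. ]
side0 grey [391. 272.] [365, 256, 53, 32, 965] [472.9 -29.    8. ]
side0 grey [332. 383.] [314, 367, 37, 34, 747] [480.4 285.    8. ]
```

Run:
```python
from m import *
for cam in ['scene0','side0']:
    c=ld(cam)
    ce={'scene0':(243.2,244.5),'side0':(392.3,269.4)}[cam]
    print(cam,'disc',ray(c,*ce,6.0).round(1))
a=ld('scene0')['frame'][:,:,::-1];b=ld('side0')['frame'][:,:,::-1]
A=cv2.resize(a[210:320,200:360],None,fx=5,fy=5,interpolation=cv2.INTER_CUBIC);B=cv2.resize(b[195:295,260:430],None,fx=4.5,fy=4.5,interpolation=cv2.INTER_CUBIC)
cv2.imwrite('pics/zA.png',A);cv2.imwrite('pics/zB.png',B)
```

```text
scene0 disc [475.5 -39.8   6. ]
side0 disc [473.8 -40.3   6. ]
```

View pics/zA.png

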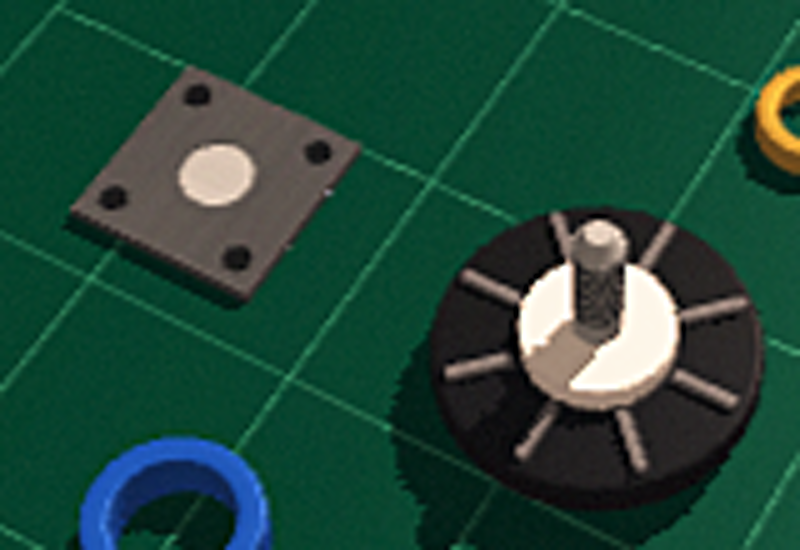

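View pics/zB.png

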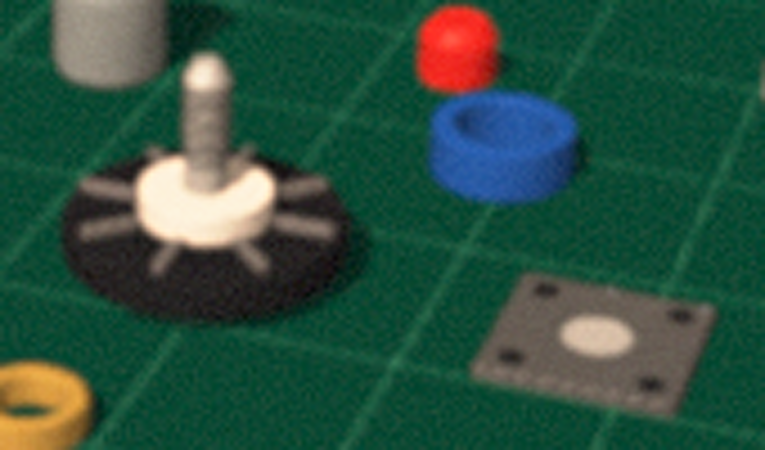

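>>> {"op": "step_arm", "data": {
  "motion": [
    [0, -2, -6, 7, 9.4],
    [0, 0, -6.2, 7.1, 9.4],
    [0, 0, -6.2, 0, 9.4],
    [0, 0, -6.2, 0, 9.4],
    [0, 0, -6.2, 0, 9.4]
  ]
}}

```text
t: 0.78
position: [130.1, -299.0, 224.9]
tool_rot: [[-1.0, -0.0, 0.001], [-0.001, 0.0, -1.0], [0.0, -1.0, -0.0]]
wrist_force: [1.6, -0.3, 1.2]
gripper_width: 94.1
```

The plate disc is at (243,244) in the scene view and (392,269) in the side view. The stud tip is at about (320,256) in scene and (306,209) in side. The hub top is at (320,275) in scene and (306,238) in side.

Run:
```python
from m import *
c=ld('scene0');print(ray(c,320,256,94),ray(c,320,275,38))
c=ld('side0');print(ray(c,306.2,209,94),ray(c,305.8,237.9,38))
```

```text
[644.20089565 -43.76816571  94.        ] [645.77599602 -45.62120219  38.        ]
[640.91908978 -43.62013079  94.        ] [638.73241894 -38.05286744  38.        ]
```

>>> {"op": "step_arm", "data": {
  "motion": [
    [-3.5, 0, -6.2, 0, 9.4],
    [-5, 0, -3.5, 0, 9.4],
    [-5, 0, -3.5, 0, 9.4],
    [-5, 0, -3.5, 0, 9.4],
    [-5, 0, -3.5, 0, 9.4]
  ]
}}

```text
t: 1.4
position: [362.3, -104.9, 225.5]
tool_rot: [[-1.0, 0.001, 0.001], [-0.001, -0.0, -1.0], [-0.001, -1.0, 0.0]]
wrist_force: [0.8, -2.3, -1.3]
gripper_width: 93.9
```

>>> {"op": "step_arm", "data": {
  "motion": [
    [-5.5, 0, -1.5, 0, 9.4],
    [-6, 0, -1.5, 0, 9.4],
    [-6, 0, -1.5, 0, 9.4],
    [-5, 0, -1.5, 0, 9.4],
    [0, 0, 0, 0, 9.4]
  ]
}}

```text
t: 2.02
position: [587.7, -44.4, 223.8]
tool_rot: [[-1.0, -0.001, 0.003], [-0.003, 0.003, -1.0], [0.001, -1.0, -0.003]]
wrist_force: [-1.7, 0.9, -0.6]
gripper_width: 93.8
```

Run:
```python
from h import *
snap('wrist','w1'); print(manip.read_state()['position'])
```

```text
[586.20945139 -45.24884706 224.114143  ]
```

View pics/w1.png

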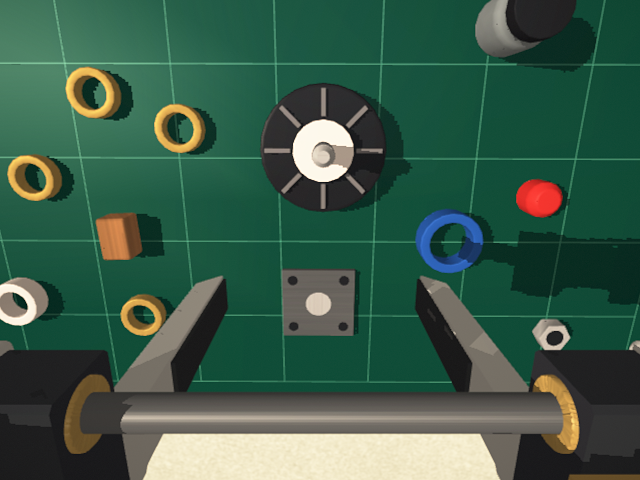

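The wrist view shows the wheel hub at (323,151), the stud tip at (323,155) and the plate disc at (318,304). The spacer is at (18,301), the leftmost brass ring at (34,178), the nut at (551,335) and the buffer at (540,198).

Run:
```python
from m import *
c=ld('w1')
f=np.array(c['frame']);hsv=cv2.cvtColor(f,cv2.COLOR_RGB2HSV);S=hsv[...,1];V=hsv[...,2]
def comp(m,x,y,name,z):
    n,l,st,ce=cv2.connectedComponentsWithStats(m.astype(np.uint8))
    i=l[y,x]; cn,_=cv2.findContours((l==i).astype(np.uint8),cv2.RETR_EXTERNAL,cv2.CHAIN_APPROX_NONE)
    cn=max(cn,key=cv2.contourArea);h=cv2.convexHull(cn);e=cv2.fitEllipse(h)
    print(name,st[i].tolist(),np.round(e,1) if 0 else [np.round(q,1) for q in e],ray(c,*e[0],z).round(1))
w=(S<60)&(V>200)
comp(w,318,304,'disc',6); comp(w,310,140,'hub',38)
b=f.copy()
comp((S<90)&(V>60),300,320,'plate',6)
cv2.imwrite('pics/z1.png',cv2.resize(f[75:225,250:400,::-1],None,fx=4,fy=4,interpolation=cv2.INTER_CUBIC))
for k,z in [('brass',7),('red',15),('blue',12)]:
    for ce,st in blobs(c,k): print(k,ce.round(1),st.tolist(),ray(c,*ce,z).round(1))
for n,(u,v),z in [('tip',(323,154),95),('hub',(323,151),38),('rim',(323.5,147.5),26),('nut',(551,335),12)]: print(n,ray(c,u,v,z))
```

```text
disc [307, 293, 23, 22, 416] [array([318.1, 303.5]), array([21.9, 24. ]), np.float64(95.7)] [475.6 -40.6   6. ]
hub [293, 120, 60, 62, 2337] [array([322.6, 150.4]), array([60.4, 61.8]), np.float64(178.7)] [644.3 -44.8  38. ]
plate [281, 269, 74, 67, 4595] [array([317.6, 291.3]), array([ 73.1, 260.6]), np.float64(179.5)] [490.3 -40.    6. ]
brass [92.4 92.3] [66, 67, 54, 51, 1543] [695.5 174.1   7. ]
brass [178.8 127.8] [154, 104, 51, 49, 1259] [663.3  95.1   7. ]
brass [ 33.9 176.9] [8, 155, 53, 46, 1483] [615.  246.2   7. ]
brass [118.2 236.7] [96, 213, 45, 47, 1591] [552.5 170.    7. ]
brass [142.6 314.8] [121, 295, 45, 41, 1086] [461.4 155.7   7. ]
brass [ 81.7 414.3] [64, 375, 46, 79, 1584] [327.  246.7   7. ]
brass [560.5 414.2] [533, 375, 46, 79, 1616] [ 329.9 -334.3    7. ]
brass [604.2 477. ] [569, 475, 71, 5, 353] [ 233.6 -407.2    7. ]
red [538.9 197.8] [516, 180, 47, 37, 1356] [ 596.9 -261.4   15. ]
blue [449.3 240.7] [416, 209, 67, 64, 2300] [ 550.8 -177.1   12. ]
tip [645.62067979 -45.04923205  95.        ]
hub [643.76836115 -45.20423625  38.        ]
rim [646.12185497 -45.69442627  26.        ]
nut [ 440.8150607  -301.42771987   12.        ]
```

View pics/z1.png

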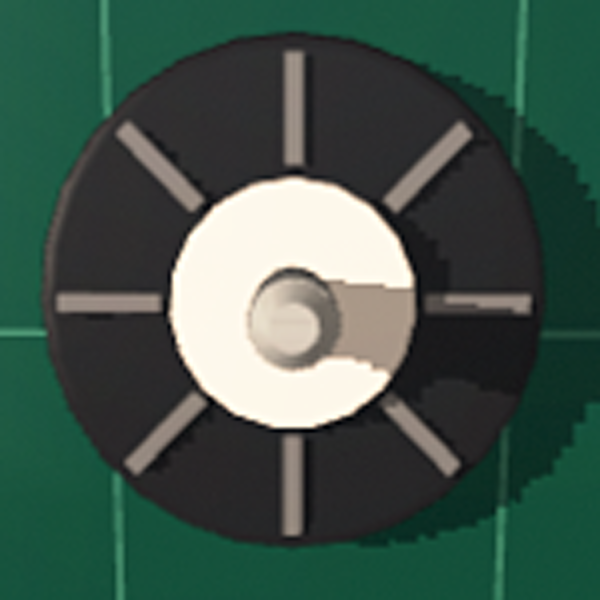

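>>> {"op": "step_arm", "data": {
  "motion": [
    [1.7, 0, -5.5, 0, 9.4],
    [1.8, 0, -5.5, 0, 9.4],
    [1.8, 0, -5.5, 0, 9.4],
    [1.8, 0, -5.5, 0, 9.4],
    [1.8, 0, -5.5, 0, 9.4]
  ]
}}

```text
t: 2.7
position: [495.5, 229.0, 225.7]
tool_rot: [[-1.0, 0.001, -0.001], [0.001, -0.001, -1.0], [-0.001, -1.0, 0.001]]
wrist_force: [1.0, 0.2, -0.9]
gripper_width: 94.0
```

>>> {"op": "step_arm", "data": {
  "motion": [
    [1.8, 1, -5.7, 0, 9.4],
    [0, 4, 0, 0, 9.4],
    [0, 4, 0, 0, 9.4],
    [0, 0, 0, 0, 9.4],
    [0, 0, 0, 0, 9.4]
  ]
}}

```text
t: 3.32
position: [479.1, 285.5, 136.9]
tool_rot: [[-1.0, 0.001, 0.0], [-0.0, 0.0, -1.0], [-0.001, -1.0, -0.0]]
wrist_force: [-0.1, 0.1, 1.7]
gripper_width: 93.7
```

Run:
```python
from h import *
c=snap('wrist','w2'); print(manip.read_state()['position'])
for z in (0,20): print(proj(c,[479.5,288,z]))
```

```text
[479.38256471 285.66836999 137.13553972]
[318.48260825 224.15236595]
[318.3278978  230.53471842]
```

View pics/w2.png

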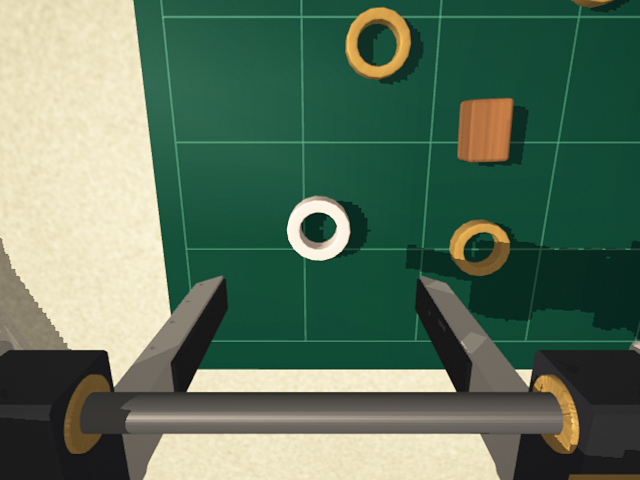

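The spacer sits at (319,229), within about 2 px of the prediction. Descending to grasp it.

>>> {"op": "step_arm", "data": {
  "motion": [
    [0, 4.5, -0.2, 0, 9.4],
    [0, 4.5, 0, 0, 9.4],
    [0, 3, 0, 0, 9.4],
    [0, 1.35, 0, 0, 9.4],
    [0, 0, 0, 0, 9.4]
  ],
  "force": 20
}}

```text
t: 4.0
position: [479.0, 287.8, 2.4]
tool_rot: [[-1.0, 0.0, 0.001], [-0.001, 0.0, -1.0], [-0.0, -1.0, -0.0]]
wrist_force: [-0.8, 0.3, -0.5]
gripper_width: 93.9
```

>>> {"op": "step_arm", "data": {
  "motion": [
    [0, 0, 0, 0, 4],
    [0, 0, 0, 0, 4],
    [0, 0, 0, 0, 4],
    [0, 0, 0, 0, 4],
    [0, 0, 0, 0, 4]
  ],
  "force": 20
}}

```text
t: 4.62
position: [478.7, 287.7, 1.8]
tool_rot: [[-1.0, -0.0, 0.001], [-0.001, 0.0, -1.0], [0.0, -1.0, -0.0]]
wrist_force: [0.4, -0.5, 1.7]
gripper_width: 50.3
```

>>> {"op": "step_arm", "data": {
  "motion": [
    [0, -5, 0, 0, 4],
    [0, -5, 0, 0, 4],
    [0, -5, 0, 0, 4],
    [-2.4, 0, 4.8, 0, 4],
    [-2.4, 0, 4.8, 0, 4]
  ]
}}

```text
t: 5.25
position: [527.4, 190.7, 152.4]
tool_rot: [[-1.0, 0.001, 0.002], [-0.002, 0.0, -1.0], [-0.001, -1.0, -0.0]]
wrist_force: [0.9, -0.5, -0.6]
gripper_width: 49.7
```

>>> {"op": "step_arm", "data": {
  "motion": [
    [-2.4, 0, 4.8, 0, 4],
    [-2.4, 0, 4.8, 0, 4],
    [-2.4, 0, 4.8, 0, 4],
    [-2.4, 0, 4.8, 0, 4],
    [-2.2, 0, 4.4, 0, 4]
  ]
}}

```text
t: 5.88
position: [645.4, -46.2, 151.6]
tool_rot: [[-1.0, -0.0, 0.0], [-0.0, -0.0, -1.0], [0.0, -1.0, 0.0]]
wrist_force: [-0.4, -0.0, -1.4]
gripper_width: 50.1
```

>>> {"op": "step_arm", "data": {
  "motion": [
    [0, 1, 0, 0, 4],
    [0, 1, 0, 0, 4],
    [0, 0, 0, 0, 4],
    [0, 0, 0, 0, 4],
    [0, 0, 0, 0, 4]
  ]
}}

```text
t: 6.5
position: [645.0, -43.7, 132.2]
tool_rot: [[-1.0, 0.001, 0.001], [-0.001, -0.0, -1.0], [-0.001, -1.0, 0.0]]
wrist_force: [0.6, 0.4, -0.4]
gripper_width: 50.4
```

Run:
```python
from h import *
c=snap('wrist','w3');snap('scene','s3');snap('side','d3'); s=manip.read_state();print(s['position'],s['gripper_width'])
a=[ld('s3')['frame'][180:330,240:400,::-1],ld('d3')['frame'][130:280,230:390,::-1]]
cv2.imwrite('pics/z3.png',cv2.resize(np.hstack(a),None,fx=2.5,fy=2.5,interpolation=cv2.INTER_CUBIC))
```

```text
[644.97257851 -44.11784865 131.97616588] 50.065353103203435
```

View pics/w3.png

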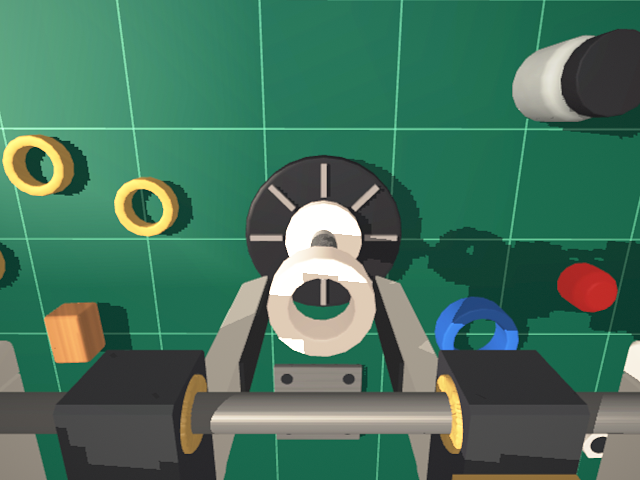

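View pics/z3.png

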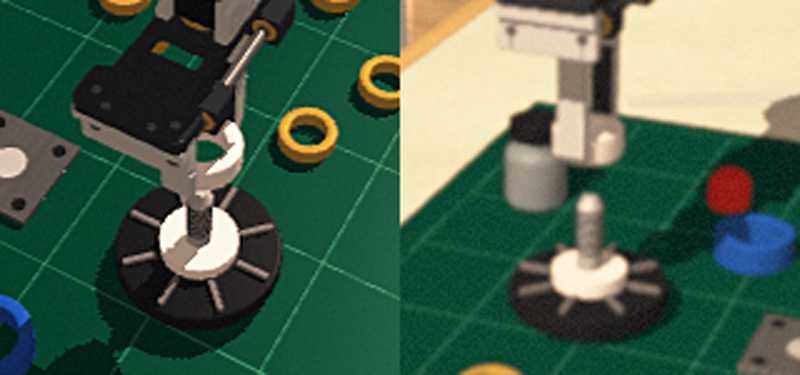

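The spacer is held level above the stud; its top ellipse is centred at about (321,300). The stud tip shows at (323,238) behind it.

Run:
```python
from h import *
c=ld('w3')
f=np.array(c['frame']);hsv=cv2.cvtColor(f,cv2.COLOR_RGB2HSV)
for u,v in [(319,334),(321.5,303),(321,292)]: print(u,v,ray(c,u,v,149.5))
for X in ([645,-44.5,149.5],[645,-44.5,129.5],[645,-44.5,95],[645,-44.5,38]): print(X,proj(c,X))
cv2.imwrite('pics/z4.png',cv2.resize(f[190:380,230:420,::-1],None,fx=3,fy=3,interpolation=cv2.INTER_CUBIC))
```

```text
319 334 [632.66650358 -42.43397562 149.5       ]
321.5 303 [648.41315604 -43.56529512 149.5       ]
321 292 [653.817767  -43.3319268 149.5      ]
[645, -44.5, 149.5] [323.54361917 309.85212182]
[645, -44.5, 129.5] [323.27267756 291.55902864]
[645, -44.5, 95] [322.91134983 267.16335974]
[645, -44.5, 38] [322.49816956 239.2667763 ]
```

View pics/z4.png

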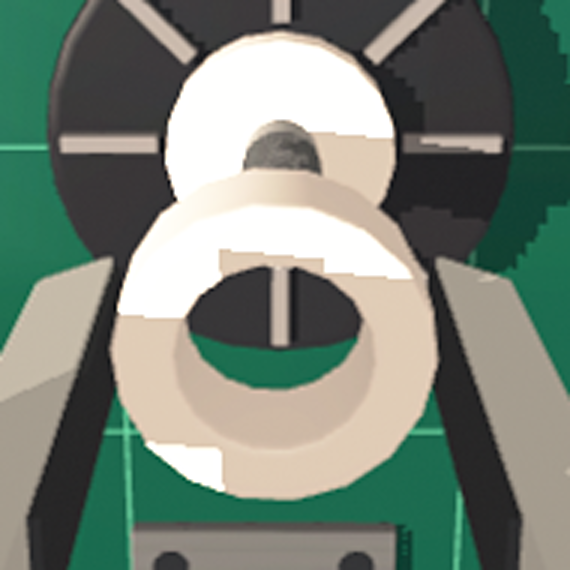

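The spacer centre is at about (646.4, -43.7), within 1.5 mm of the stud axis, so I'm lowering it.

>>> {"op": "step_arm", "data": {
  "motion": [
    [0.1, 2, 0.05, 0, 4],
    [0, 2, 0, 0, 4],
    [0, 2, 0, 0, 4],
    [0, 2, 0, 0, 4],
    [0, 0.9, 0, 0, 4]
  ]
}}

```text
t: 7.28
position: [643.3, -44.6, 40.9]
tool_rot: [[-1.0, -0.002, 0.001], [-0.001, 0.0, -1.0], [0.002, -1.0, -0.0]]
wrist_force: [0.4, 0.3, -0.7]
gripper_width: 49.9
```

>>> {"op": "step_arm", "data": {
  "motion": [
    [0, 0, 0, 0, 4],
    [0, 0.1, 0, 0, 4],
    [0, 0.0, 0, 0, 4],
    [0, 0, 0, 0, 4],
    [0, 0, 0, 0, 4]
  ]
}}

```text
t: 7.9
position: [644.0, -44.8, 41.9]
tool_rot: [[-1.0, 0.0, 0.001], [-0.001, 0.0, -1.0], [-0.0, -1.0, -0.0]]
wrist_force: [0.3, -0.4, -0.5]
gripper_width: 50.2
```

>>> {"op": "step_arm", "data": {
  "motion": [
    [0, 0, 0, 0, 8],
    [0, 0, 0, 0, 8],
    [0, 0, 0, 0, 8],
    [0, -3, 0, 0, 9.4],
    [0, -5, 0, 0, 9.4]
  ]
}}

```text
t: 8.52
position: [643.0, -44.7, 121.4]
tool_rot: [[-1.0, -0.003, 0.001], [-0.001, 0.001, -1.0], [0.003, -1.0, -0.001]]
wrist_force: [0.4, -1.1, 0.6]
gripper_width: 93.4
```

>>> {"op": "step_arm", "data": {
  "motion": [
    [0, -5, 0, 0, 9.4],
    [0.6, -3, -4, 0, 9.4],
    [0.6, 0, -5, 0, 9.4],
    [0.6, 0, -5, 0, 9.4],
    [0.6, 0, -5, 0, 9.4]
  ]
}}

```text
t: 9.15
position: [619.4, 146.7, 201.9]
tool_rot: [[-1.0, 0.0, 0.0], [-0.0, -0.0, -1.0], [-0.0, -1.0, 0.0]]
wrist_force: [0.8, -0.7, 0.4]
gripper_width: 93.8
```

>>> {"op": "step_arm", "data": {
  "motion": [
    [0.5, 0, -5, 0, 9.4],
    [0, 0, -5, 0, 9.4],
    [0, 0, 0, 0, 9.4],
    [0, 0, 0, 0, 9.4],
    [0, 0, 0, 0, 9.4]
  ]
}}

```text
t: 9.78
position: [615.1, 243.9, 201.7]
tool_rot: [[-1.0, 0.0, -0.001], [0.001, -0.0, -1.0], [-0.0, -1.0, 0.0]]
wrist_force: [0.0, -0.1, -0.8]
gripper_width: 93.9
```

Run:
```python
from h import *
c=snap('wrist','w5');snap('scene','s5');snap('side','d5'); s=manip.read_state();print(s['position'],s['gripper_width'])
a=[ld('s5')['frame'][180:330,240:400,::-1],ld('d5')['frame'][150:300,230:390,::-1]]
cv2.imwrite('pics/z5.png',cv2.resize(np.hstack(a),None,fx=2.5,fy=2.5,interpolation=cv2.INTER_CUBIC))
for z in (0,14): print(proj(c,[614.7,246.1,z]))
```

```text
[615.01985062 244.2912702  201.80635514] 94.02820924128955
[318.95974513 208.33943516]
[318.90167051 211.44991607]
```

View pics/w5.png

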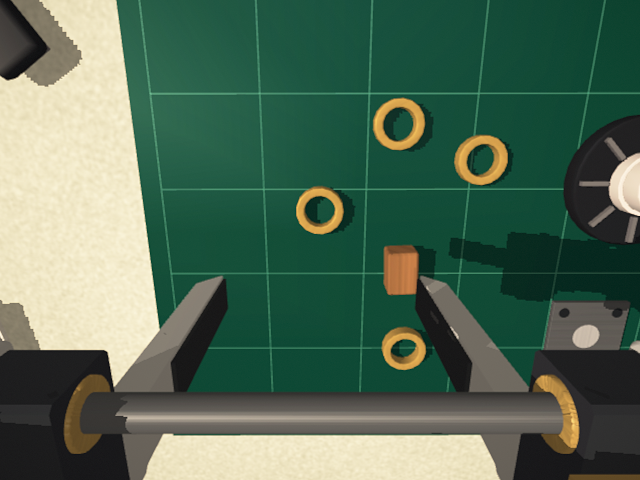

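View pics/z5.png

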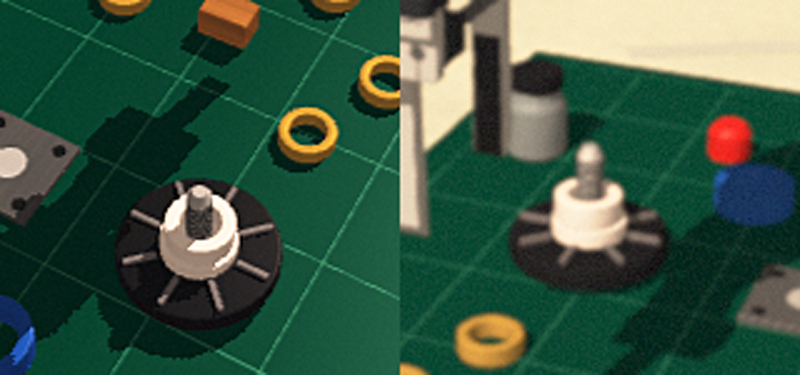

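The spacer sits flat on the hub. The collar shows at (320,210), matching (615,246). Descending to it.

>>> {"op": "step_arm", "data": {
  "motion": [
    [0, 5, -0.2, 0, 9.4],
    [0, 5, 0, 0, 9.4],
    [0, 5, 0, 0, 9.4],
    [0, 3.5, 0, 0, 9.4],
    [0, 1.4, 0, 0, 9.4]
  ]
}}

```text
t: 10.55
position: [614.0, 246.5, 0.9]
tool_rot: [[-1.0, -0.002, 0.0], [-0.0, -0.001, -1.0], [0.002, -1.0, 0.001]]
wrist_force: [0.7, 0.6, 0.7]
gripper_width: 94.4
```

>>> {"op": "step_arm", "data": {
  "motion": [
    [0, 0, 0, 0, 3.6],
    [0, 0, 0, 0, 3.6],
    [0, 0, 0, 0, 3.6],
    [0, 0, 0, 0, 3.6],
    [0, 0, 0, 0, 3.6]
  ],
  "force": 25
}}

```text
t: 11.18
position: [614.8, 247.2, 3.0]
tool_rot: [[-1.0, 0.0, 0.001], [-0.001, 0.0, -1.0], [-0.0, -1.0, -0.0]]
wrist_force: [0.0, -1.7, 0.2]
gripper_width: 47.3
```

>>> {"op": "step_arm", "data": {
  "motion": [
    [0, -5, 0, 0, 3.6],
    [0, -5, 0, 0, 3.6],
    [0, -5, 0, 0, 3.6],
    [-0.5, 0, 4.9, 0, 3.6],
    [-0.5, 0, 4.9, 0, 3.6]
  ]
}}

```text
t: 11.8
position: [624.8, 148.3, 153.3]
tool_rot: [[-1.0, 0.001, 0.002], [-0.002, -0.0, -1.0], [-0.001, -1.0, 0.0]]
wrist_force: [0.4, -1.2, -1.3]
gripper_width: 44.7
```

>>> {"op": "step_arm", "data": {
  "motion": [
    [-0.5, 0, 4.9, 0, 3.6],
    [-0.5, 0, 4.9, 0, 3.6],
    [-0.5, 0, 4.9, 0, 3.6],
    [-0.5, 0, 4.7, 0, 3.6],
    [0, 0, 0, 0, 3.6]
  ]
}}

```text
t: 12.42
position: [644.9, -49.4, 152.2]
tool_rot: [[-1.0, -0.001, -0.005], [0.005, -0.001, -1.0], [0.001, -1.0, 0.001]]
wrist_force: [-0.6, 0.3, -0.6]
gripper_width: 44.6
```

>>> {"op": "step_arm", "data": {
  "motion": [
    [0, 1, 0, 0, 3.6],
    [0, 1, 0, 0, 3.6],
    [0, 0, 0, 0, 3.6],
    [0, 0, 0, 0, 3.6],
    [0, 0, 0, 0, 3.6]
  ]
}}

```text
t: 13.05
position: [645.1, -44.5, 133.0]
tool_rot: [[-1.0, 0.0, 0.001], [-0.001, 0.0, -1.0], [-0.0, -1.0, -0.0]]
wrist_force: [-0.5, 0.0, -0.7]
gripper_width: 44.3
```

Run:
```python
from h import *
c=snap('wrist','w6'); s=manip.read_state();print(s['position'],s['gripper_width'])
z=s['position'][2]-2.5+14
f=np.array(c['frame'])
for X in ([645,-44.5,z],[645,-44.5,95]): print(X,proj(c,X))
cv2.imwrite('pics/z6.png',cv2.resize(f[190:380,230:420,::-1],None,fx=3,fy=3,interpolation=cv2.INTER_CUBIC))
```

```text
[645.03485629 -44.62402847 132.98261504] 44.44266189696011
[645, -44.5, np.float64(144.48261503695917)] [321.9060612  304.21592412]
[645, -44.5, 95] [321.67825928 266.73678805]
```

View pics/z6.png

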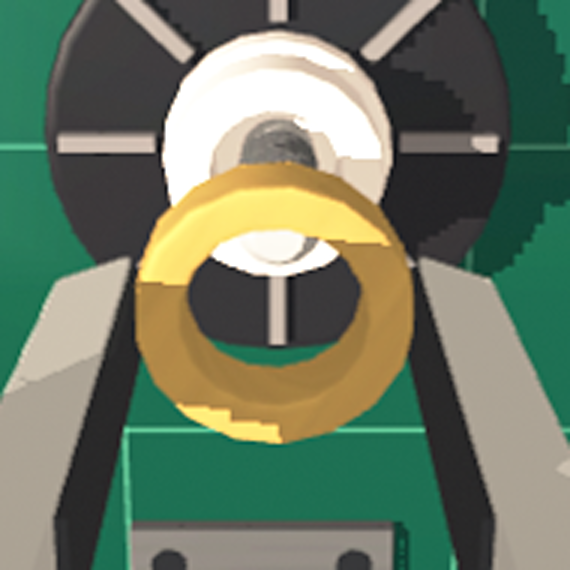

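The collar is gripped, but the opening reads 44.4 mm and the ring appears about 5 mm off in x, possibly from slip or tilt. Checking the other views.

Run:
```python
from h import *
snap('scene','s6');snap('side','d6')
a=[ld('s6')['frame'][170:300,250:380,::-1],ld('d6')['frame'][130:260,240:370,::-1]]
cv2.imwrite('pics/z7.png',cv2.resize(np.hstack(a),None,fx=3,fy=3,interpolation=cv2.INTER_CUBIC))
c=ld('w6');f=np.array(c['frame'])
cv2.imwrite('pics/z8.png',cv2.resize(f[230:345,270:375,::-1],None,fx=5.2,fy=5.2,interpolation=cv2.INTER_CUBIC))
# predicted points of level ring, centre (645+d)
for d in (0,5):
  print(d,[proj(c,[645+d+r*np.cos(t),-44.5+r*np.sin(t),z]).round(0).tolist() for z,r in((144.5,23),(144.5,15),(130.5,15)) for t in (0,np.pi/2,np.pi,-np.pi/2)])
```

```text
0 [[322.0, 258.0], [273.0, 304.0], [322.0, 347.0], [371.0, 304.0], [322.0, 274.0], [290.0, 304.0], [322.0, 333.0], [354.0, 304.0], [322.0, 264.0], [292.0, 292.0], [322.0, 319.0], [352.0, 292.0]]
5 [[322.0, 247.0], [272.0, 294.0], [322.0, 338.0], [371.0, 294.0], [322.0, 264.0], [290.0, 294.0], [322.0, 323.0], [354.0, 294.0], [322.0, 254.0], [292.0, 283.0], [322.0, 310.0], [352.0, 283.0]]
```

View pics/z7.png

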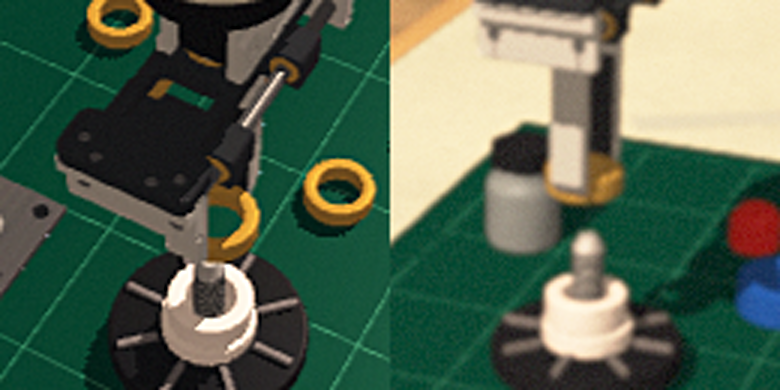

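View pics/z8.png

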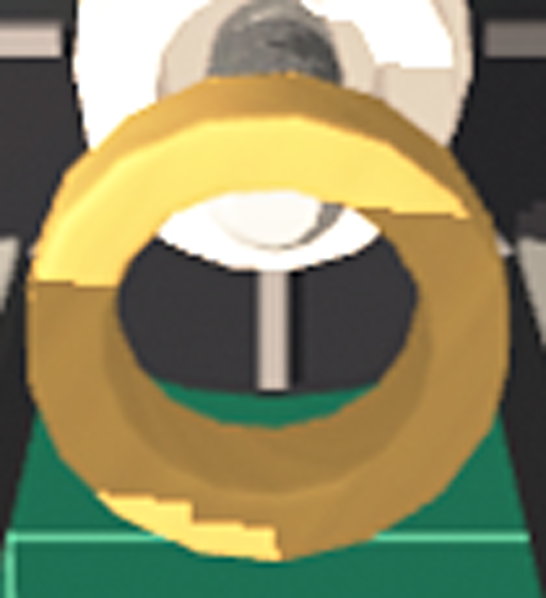

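Run:
```python
from h import *
from scipy.optimize import fsolve
c=ld('w6')
T=np.linspace(0,2*np.pi,361)
def ext(x,y,z,r):
    p=np.array([proj(c,[x+r*np.cos(t),y+r*np.sin(t),z]) for t in T]); return p[:,0].min(),p[:,0].max(),p[:,1].min(),p[:,1].max()
obs=dict(outer=(275.4,367.7,252.7,337.7),hole=(292.7,350.4,266.5,324.8))
for n,r in (('outer',23),('outer',22.4),('hole',15),('hole',14.6)):
    o=obs[n]
    f=lambda q:[ext(q[0],q[1],q[2],r)[0]-o[0],ext(q[0],q[1],q[2],r)[1]-o[1],sum(ext(q[0],q[1],q[2],r)[2:])-o[2]-o[3]]
    q=fsolve(f,[648,-44,140]); e=ext(*q,r); print(n,r,q.round(1),'height pred',round(e[3]-e[2],1),'obs',round(o[3]-o[2],1))
# side and scene views: ring silhouettes
from m import blobs
for k in('s6','d6'):
    cc=ld(k)
    for ce,st in blobs(cc,'brass'): 
        if 240<ce[0]<330 and 150<ce[1]<270: print(k,ce,st)
    for z in (120,130,137): print(k,z,proj(cc,[648,-44.5,z]), 'tip',proj(cc,[645,-44.5+23,133]))
```

```text
outer 23 [643.4 -44.4 132.8] height pred 84.7 obs 85.0
outer 22.4 [645.6 -44.3 137.4] height pred 84.7 obs 85.0
hole 15 [640.  -44.4 125. ] height pred 52.9 obs 58.3
hole 14.6 [642.4 -44.4 130. ] height pred 52.9 obs 58.3
s6 [289.39705882 175.80882353] [279 167  22  19 272]
s6 [327.36462094 242.80144404] [319 222  18  35 277]
s6 120 [321.96563968 248.30411452] tip [327.25284152 232.89728797]
s6 130 [322.03862633 244.74343898] tip [327.25284152 232.89728797]
s6 137 [322.0905873  242.20850739] tip [327.25284152 232.89728797]
d6 [308.48295455 190.55113636] [293 181  24  17 176]
d6 120 [302.88257396 195.02408618] tip [299.94176343 193.49239467]
d6 130 [302.95296734 189.88887068] tip [299.94176343 193.49239467]
d6 137 [303.00261314 186.26719637] tip [299.94176343 193.49239467]
```

The fit says the collar is level and centred at about (644.5, -44.4). It hangs about 10 mm lower in the fingers than planned. It's over the stud, so I'm lowering slowly.

>>> {"op": "step_arm", "data": {
  "motion": [
    [0, 1, 0, 0, 3.6],
    [0, 1, 0, 0, 3.6],
    [0, 1, 0, 0, 3.6],
    [0, 1, 0, 0, 3.6],
    [0, 1, 0, 0, 3.6]
  ]
}}

```text
t: 13.82
position: [644.8, -44.7, 81.9]
tool_rot: [[-1.0, -0.0, 0.001], [-0.001, 0.0, -1.0], [0.0, -1.0, -0.0]]
wrist_force: [0.2, 0.2, -0.9]
gripper_width: 44.4
```

Run:
```python
from h import *
snap('wrist','w7');snap('side','d7');snap('scene','s7')
s=manip.read_state();print(s['position'],s['gripper_width'],s['wrist_force'])
a=[ld('w7')['frame'][200:350,240:390,::-1],ld('d7')['frame'][150:300,230:380,::-1]]
cv2.imwrite('pics/z9.png',cv2.resize(np.hstack(a),None,fx=2.6,fy=2.6,interpolation=cv2.INTER_CUBIC))
```

```text
[644.63422695 -44.65942588  82.15094431] 44.434163639695875 [ 0.39798199 -0.98764366 -0.69338499]
```

View pics/z9.png

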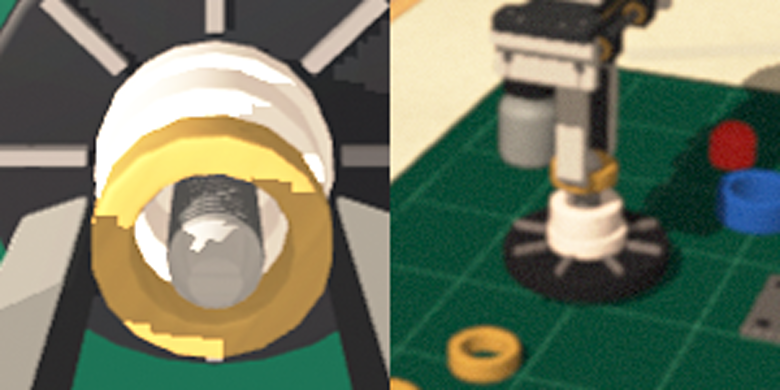

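The stud is now threaded through the collar. Lowering the last stretch.

>>> {"op": "step_arm", "data": {
  "motion": [
    [0, 0.4, 0, 0, 3.6],
    [0, 0.4, 0, 0, 3.6],
    [0, 0.2, 0, 0, 3.6],
    [0, 0.2, 0, 0, 3.6],
    [0, 0, 0, 0, 3.6]
  ]
}}

```text
t: 14.6
position: [644.9, -44.7, 70.6]
tool_rot: [[-1.0, -0.0, 0.001], [-0.001, 0.0, -1.0], [0.0, -1.0, -0.0]]
wrist_force: [0.5, 0.3, -0.6]
gripper_width: 44.2
```

>>> {"op": "step_arm", "data": {
  "motion": [
    [0, 0.1, 0, 0, 3.6],
    [0, 0.1, 0, 0, 3.6],
    [0, 0.1, 0, 0, 3.6],
    [0, 0, 0, 0, 3.6],
    [0, 0, 0, 0, 3.6]
  ]
}}

```text
t: 15.22
position: [644.9, -44.7, 67.7]
tool_rot: [[-1.0, 0.0, 0.001], [-0.001, 0.0, -1.0], [-0.0, -1.0, -0.0]]
wrist_force: [-0.3, 1.0, -0.8]
gripper_width: 44.6
```

Run:
```python
from h import *
snap('wrist','w8');snap('side','d8');snap('scene','s8')
s=manip.read_state();print(s['position'],s['gripper_width'],s['wrist_force'])
a=[ld('w8')['frame'][200:350,240:390,::-1],ld('d8')['frame'][150:300,230:380,::-1]]
cv2.imwrite('pics/z10.png',cv2.resize(np.hstack(a),None,fx=2.6,fy=2.6,interpolation=cv2.INTER_CUBIC))
```

```text
[644.91458699 -44.76647654  67.73305635] 44.28015732772491 [-0.42427277 -0.12451768 -1.66954195]
```

View pics/z10.png

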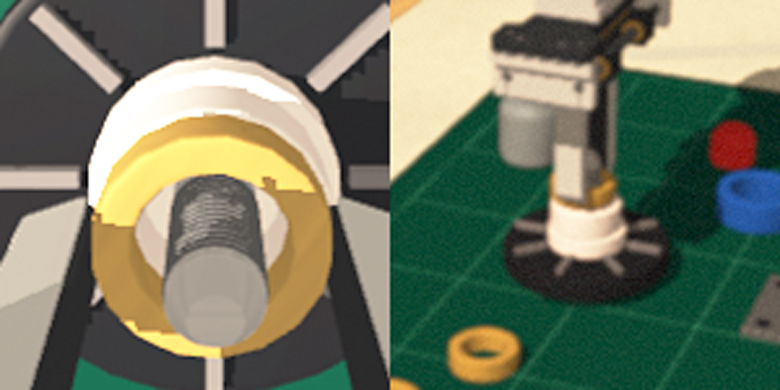

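>>> {"op": "step_arm", "data": {
  "motion": [
    [0, 0.1, 0, 0, 3.6],
    [0, 0.1, 0, 0, 3.6],
    [0, 0.1, 0, 0, 3.6],
    [0, 0, 0, 0, 3.6],
    [0, 0, 0, 0, 3.6]
  ]
}}

```text
t: 16.0
position: [645.1, -44.8, 65.2]
tool_rot: [[-1.0, 0.0, 0.001], [-0.001, -0.0, -1.0], [-0.0, -1.0, 0.0]]
wrist_force: [-2.6, -1.0, 7.9]
gripper_width: 44.5
```

Contact, at 8 N. Releasing and rising.

>>> {"op": "step_arm", "data": {
  "motion": [
    [0, -0.1, 0, 0, 8],
    [0, 0, 0, 0, 8],
    [0, 0, 0, 0, 8],
    [0, -3, 0, 0, 9.4],
    [0, -5, 0, 0, 9.4]
  ]
}}

```text
t: 16.62
position: [644.0, -44.8, 145.3]
tool_rot: [[-1.0, -0.003, 0.001], [-0.001, 0.001, -1.0], [0.003, -1.0, -0.001]]
wrist_force: [0.6, -0.2, 0.1]
gripper_width: 90.9
```

>>> {"op": "step_arm", "data": {
  "motion": [
    [3.4, -5, 3.5, 0, 9.4],
    [4, 0, 5, 0, 9.4],
    [4, 0, 5, 0, 9.4],
    [4, 0, 5, 0, 9.4],
    [4, 0, 5, 0, 9.4]
  ]
}}

```text
t: 17.25
position: [457.0, -272.9, 190.6]
tool_rot: [[-1.0, 0.0, 0.001], [-0.001, -0.0, -1.0], [-0.0, -1.0, 0.0]]
wrist_force: [1.1, -0.7, -0.1]
gripper_width: 93.4
```

>>> {"op": "step_arm", "data": {
  "motion": [
    [1, 0, 2, 0, 9.4],
    [0, 0, 0, 0, 9.4],
    [0, 0, 0, 0, 9.4],
    [0, 0, 0, 0, 9.4],
    [0, 0, 0, 0, 9.4]
  ]
}}

```text
t: 17.88
position: [449.0, -290.6, 190.4]
tool_rot: [[-1.0, 0.0, 0.002], [-0.002, 0.0, -1.0], [-0.0, -1.0, -0.0]]
wrist_force: [-0.1, -0.8, 0.3]
gripper_width: 93.9
```

Run:
```python
from h import *
c=snap('wrist','w9');snap('side','d9');snap('scene','s9')
s=manip.read_state();print(s['position'],s['gripper_width'],s['wrist_force'])
a=[ld('s9')['frame'][200:330,240:390,::-1],ld('d9')['frame'][170:300,230:380,::-1]]
cv2.imwrite('pics/z11.png',cv2.resize(np.hstack(a),None,fx=2.6,fy=2.6,interpolation=cv2.INTER_CUBIC))
print(proj(c,[439.5,-302.5,16]))
```

```text
[ 448.67105586 -291.11113331  190.39567479] 93.75947467449711 [-0.71963031 -0.44432964 -0.49955229]
[334.09637599 224.09517418]
```

View pics/z11.png

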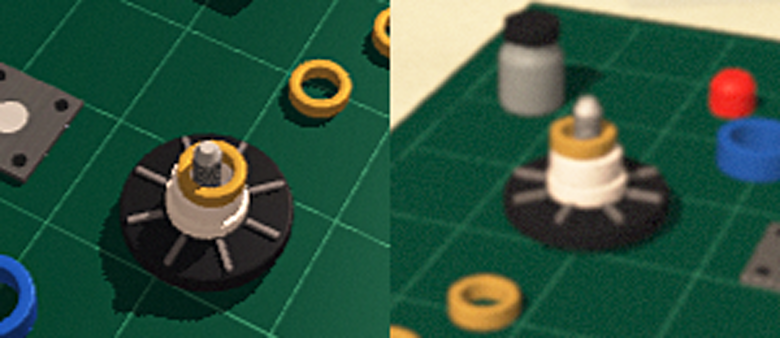

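View pics/w9.png

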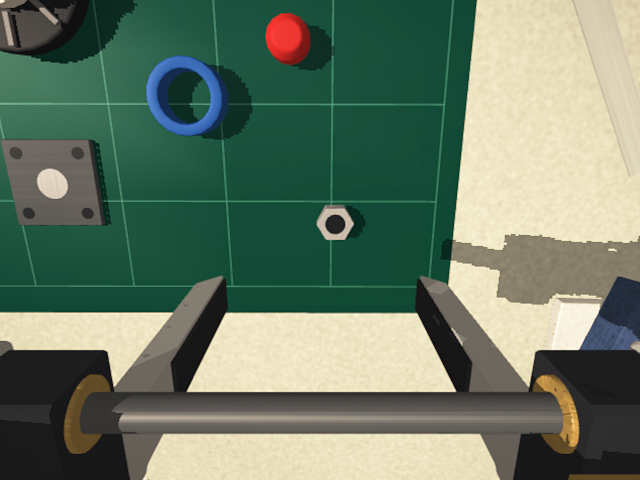

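The stack is flat on the wheel. The nut is at (335,223) with corners to the left and right, so I need a spin of about 30°. Measuring it.

Run:
```python
from h import *
c=ld('w9');f=np.array(c['frame']);hsv=cv2.cvtColor(f,cv2.COLOR_RGB2HSV)
m=((hsv[...,1]<70)&(hsv[...,2]>150)).astype(np.uint8)
n,l,st,ce=cv2.connectedComponentsWithStats(m);i=l[223,322];print(st[i])
cn,_=cv2.findContours((l==i).astype(np.uint8),cv2.RETR_EXTERNAL,cv2.CHAIN_APPROX_NONE)
h=cv2.convexHull(max(cn,key=cv2.contourArea)); a=cv2.approxPolyDP(h,3,True)[:,0]
print(a.tolist())
P=np.array([ray(c,*p,16)[:2] for p in a]);print(P.round(1),P.mean(0))
cv2.imwrite('pics/z12.png',cv2.resize(f[195:255,305:370,::-1],None,fx=9,fy=9,interpolation=cv2.INTER_CUBIC))
```

```text
[317 207  37  33 576]
[[343, 208], [353, 223], [343, 239], [326, 239], [317, 225], [325, 207]]
[[ 454.8 -310.5]
 [ 440.6 -320.1]
 [ 425.  -311. ]
 [ 425.  -295. ]
 [ 438.6 -286.6]
 [ 455.7 -294. ]] [ 439.95473263 -302.86915461]
```

View pics/z12.png

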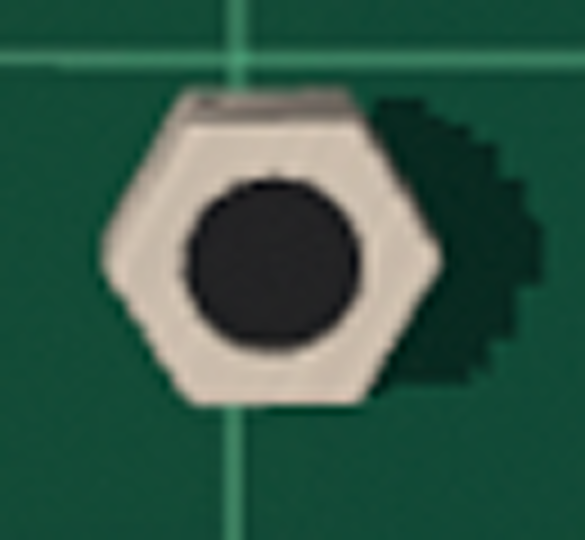

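>>> {"op": "step_arm", "data": {
  "motion": [
    [0.95, 0, 1.2, 0, 9.4],
    [0, 3.7, 0, -10, 8],
    [0, 5, 0, -10, 6],
    [0, 5, 0, -10, 6],
    [0, 3, 0, 0, 6]
  ]
}}

```text
t: 18.65
position: [437.4, -303.8, 21.0]
tool_rot: [[-0.865, -0.002, 0.502], [-0.502, 0.002, -0.865], [0.001, -1.0, -0.002]]
wrist_force: [0.0, 0.2, 0.2]
gripper_width: 60.8
```

>>> {"op": "step_arm", "data": {
  "motion": [
    [0, 1, 0, 0, 6],
    [0, 1, 0, 0, 6],
    [0, 0, 0, 0, 6],
    [0, 0, 0, 0, 6],
    [0, 0, 0, 0, 6]
  ]
}}

```text
t: 19.27
position: [439.2, -303.7, 4.1]
tool_rot: [[-0.866, 0.001, 0.501], [-0.501, -0.001, -0.866], [-0.0, -1.0, 0.001]]
wrist_force: [-0.5, 0.1, 0.8]
gripper_width: 60.1
```

Gripping, and this time waiting for a stable width before lifting.

>>> {"op": "step_arm", "data": {
  "motion": [
    [0, 0.1, 0, 0, 2],
    [0, 0, 0, 0, 2],
    [0, 0, 0, 0, 2],
    [0, 0, 0, 0, 2],
    [0, 0, 0, 0, 2]
  ],
  "force": 30
}}

```text
t: 19.9
position: [439.0, -303.4, 2.4]
tool_rot: [[-0.866, -0.0, 0.501], [-0.501, 0.0, -0.866], [-0.0, -1.0, -0.0]]
wrist_force: [0.1, -1.2, -0.1]
gripper_width: 34.0
```

>>> {"op": "step_arm", "data": {
  "motion": [
    [0, 0, 0, 0, 2],
    [0, 0, 0, 0, 2],
    [0, 0, 0, 0, 2],
    [0, 0, 0, 0, 2],
    [0, 0, 0, 0, 2]
  ],
  "force": 30
}}

```text
t: 20.52
position: [439.0, -303.4, 2.4]
tool_rot: [[-0.866, -0.0, 0.501], [-0.501, 0.0, -0.866], [-0.0, -1.0, -0.0]]
wrist_force: [-0.3, -0.2, 2.0]
gripper_width: 33.9
```

>>> {"op": "step_arm", "data": {
  "motion": [
    [0, -2, 0, 0, 2],
    [0, -3, 0, 0, 2],
    [0, -4, 0, 0, 2],
    [0, -4, 0, 0, 2],
    [0, 0, 0, 0, 2]
  ]
}}

```text
t: 21.15
position: [440.3, -304.1, 136.0]
tool_rot: [[-0.866, 0.003, 0.501], [-0.501, -0.003, -0.866], [-0.001, -1.0, 0.005]]
wrist_force: [0.1, -0.5, -1.7]
gripper_width: 33.7
```

Run:
```python
from h import *
c=snap('wrist','w10')
s=manip.read_state();print(s['position'],s['gripper_width'],s['wrist_force'])
p=s['position']
cv2.imwrite('pics/z13.png',cv2.resize(np.array(c['frame'])[200:400,200:440,::-1],None,fx=3,fy=3,interpolation=cv2.INTER_CUBIC))
for d in (13,9,0,-3): print(d,(proj(c,[p[0],p[1],p[2]+d])-[200,200])*3)
```

```text
[ 439.36574673 -303.84731093  134.22211009] 33.99707006249243 [ 0.05747044 -0.91242198 -0.93807766]
13 [361.48325982 316.33199343]
9 [361.37315606 305.0978292 ]
0 [361.14112472 281.4230873 ]
-3 [361.0682409  273.98656739]
```

View pics/z13.png

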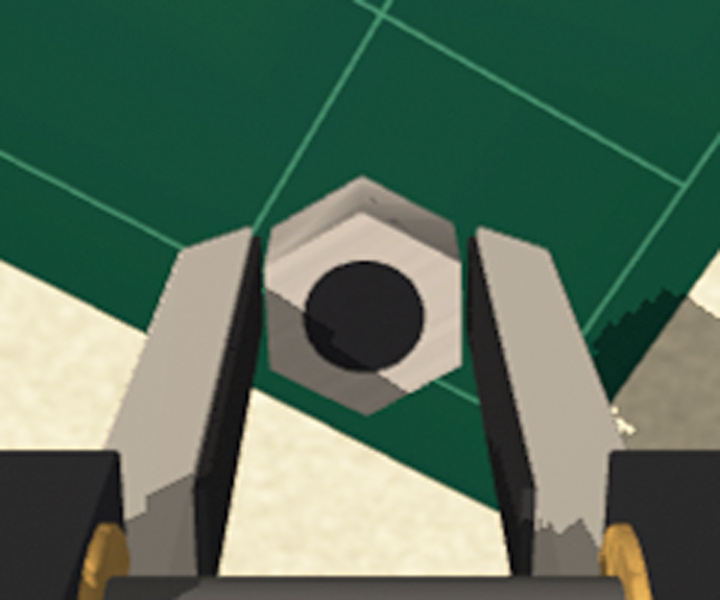

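The nut is held flat and centred at about (364,316) in the crop. Carrying it to the midpoint (560, -42.5).

>>> {"op": "step_arm", "data": {
  "motion": [
    [0, 0, 0, 10, 2],
    [0, 0, 0, 10, 2],
    [0, 0, 0, 10, 2],
    [-2, 0, -4.3, 0, 2],
    [-2, 0, -4.4, 0, 2]
  ]
}}

```text
t: 21.82
position: [478.8, -215.2, 131.9]
tool_rot: [[-1.0, -0.001, -0.0], [0.0, 0.001, -1.0], [0.001, -1.0, -0.001]]
wrist_force: [0.8, -0.3, -0.9]
gripper_width: 34.0
```

>>> {"op": "step_arm", "data": {
  "motion": [
    [-2, 0, -4.4, 0, 2],
    [-2, 0, -4.4, 0, 2],
    [-2, 0, -4.3, 0, 2],
    [-2, 0, -4.3, 0, 2],
    [0, 0, 0, 0, 2]
  ]
}}

```text
t: 22.45
position: [559.1, -38.2, 132.0]
tool_rot: [[-1.0, -0.001, 0.006], [-0.006, 0.002, -1.0], [0.001, -1.0, -0.002]]
wrist_force: [-0.1, -0.7, -1.3]
gripper_width: 33.7
```

>>> {"op": "step_arm", "data": {
  "motion": [
    [0, 4, 0, 0, 2],
    [0, 4, 0, 0, 2],
    [0, 3, 0, 0, 2],
    [0, 0, 0, 0, 2],
    [0, 0, 0, 0, 2]
  ]
}}

```text
t: 23.08
position: [559.1, -42.5, 23.4]
tool_rot: [[-1.0, 0.0, 0.0], [-0.0, 0.0, -1.0], [-0.0, -1.0, -0.0]]
wrist_force: [0.3, 0.3, -0.5]
gripper_width: 33.7
```

Run:
```python
from h import *
c=snap('wrist','w11')
s=manip.read_state();print(s['position'],s['gripper_width'],s['wrist_force'])
```

```text
[559.38383923 -42.5697167   23.68009756] 33.698781697301364 [-0.03305471 -0.49587818 -0.91958176]
```

View pics/w11.png

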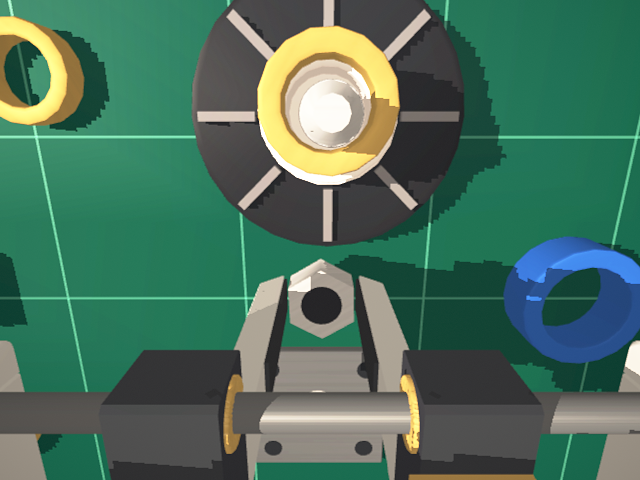

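>>> {"op": "step_arm", "data": {
  "motion": [
    [-0.1, 1, 0, 0, 2],
    [0, 0.7, 0, 0, 2],
    [0, 0.4, 0, 0, 2],
    [0, 0, 0, 0, 2],
    [0, 0, 0, 0, 2]
  ]
}}

```text
t: 23.75
position: [560.0, -42.4, 1.5]
tool_rot: [[-1.0, 0.0, 0.001], [-0.001, -0.0, -1.0], [-0.0, -1.0, 0.0]]
wrist_force: [0.3, -0.6, 1.9]
gripper_width: 33.5
```

>>> {"op": "step_arm", "data": {
  "motion": [
    [0, 0.05, 0, 0, 6],
    [0, 0, 0, 0, 6],
    [0, 0, 0, 0, 6],
    [0, 0, 0, 0, 6],
    [0, -3, 0, 0, 7]
  ]
}}

```text
t: 24.38
position: [558.6, -42.1, 29.8]
tool_rot: [[-1.0, -0.003, 0.001], [-0.001, 0.001, -1.0], [0.003, -1.0, -0.001]]
wrist_force: [1.1, -0.1, -0.0]
gripper_width: 66.4
```

>>> {"op": "step_arm", "data": {
  "motion": [
    [0, -5, 0, 0, 9.4],
    [0, -5, 0, 0, 9.4],
    [0, -3, 0, 0, 9.4],
    [-0.8, 0, 4.8, 0, 9.4],
    [-0.8, 0, 4.8, 0, 9.4]
  ]
}}

```text
t: 25.0
position: [576.2, -139.5, 161.6]
tool_rot: [[-1.0, 0.001, 0.002], [-0.002, -0.001, -1.0], [-0.001, -1.0, 0.001]]
wrist_force: [0.2, -0.4, 0.1]
gripper_width: 94.1
```

>>> {"op": "step_arm", "data": {
  "motion": [
    [-0.8, 0, 4.8, 0, 9.4],
    [-0.8, 0, 4.8, 0, 9.4],
    [-0.4, 0, 2.7, 0, 9.4],
    [0, 0, 0, 0, 9.4],
    [0, 0, 0, 0, 9.4]
  ]
}}

```text
t: 25.62
position: [596.0, -260.2, 160.9]
tool_rot: [[-1.0, -0.0, 0.002], [-0.002, 0.001, -1.0], [0.0, -1.0, -0.001]]
wrist_force: [-0.1, 0.5, 0.4]
gripper_width: 94.2
```

Run:
```python
from h import *
c=snap('wrist','w12');snap('scene','s12')
s=manip.read_state();print(s['position'],s['gripper_width'],s['wrist_force'])
for z in(0,30):print(proj(c,[596.5,-261.5,z]))
```

```text
[ 596.08889796 -259.97985051  161.06547097] 93.95991473024459 [-0.96749573  0.5904112   1.05253443]
[322.95627505 217.01548808]
[323.12933378 225.6058538 ]
```

View pics/w12.png

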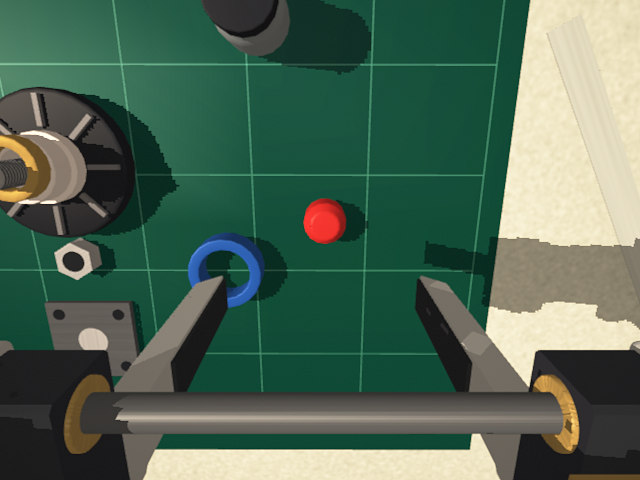

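View pics/s12.png

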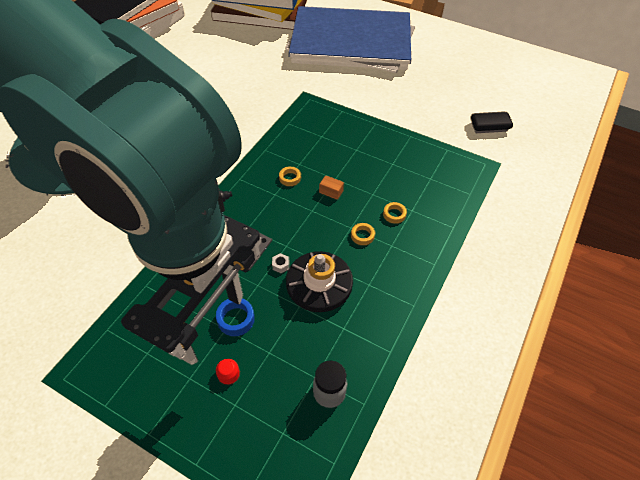

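The nut is on its spot. The buffer is at (324,221), as predicted. Descending with the fingers partly closed to keep clear of the tape.

>>> {"op": "step_arm", "data": {
  "motion": [
    [0, 3, 0.2, 0, 7],
    [0, 4, 0, 0, 6.5],
    [0, 4, 0, 0, 6.5],
    [0, 3, 0, 0, 6.5],
    [0, 1.7, 0, 0, 6.5]
  ],
  "force": 20
}}

```text
t: 26.35
position: [595.6, -262.3, 2.7]
tool_rot: [[-1.0, -0.001, 0.002], [-0.002, 0.001, -1.0], [0.001, -1.0, -0.001]]
wrist_force: [0.1, -0.1, 0.6]
gripper_width: 65.0
```

>>> {"op": "step_arm", "data": {
  "motion": [
    [0, 0, 0, 0, 6.5],
    [0, 0, 0, 0, 2.6],
    [0, 0, 0, 0, 2.6],
    [0, 0, 0, 0, 2.6],
    [0, 0, 0, 0, 2.6]
  ]
}}

```text
t: 26.98
position: [596.2, -263.5, 4.5]
tool_rot: [[-1.0, 0.0, 0.001], [-0.001, -0.0, -1.0], [-0.0, -1.0, 0.0]]
wrist_force: [-1.3, 0.2, 4.7]
gripper_width: 34.8
```

>>> {"op": "step_arm", "data": {
  "motion": [
    [0, 0, 0, 0, 2.6],
    [0, 0, 0, 0, 2.6],
    [0, 0, 0, 0, 2.6],
    [0, 0, 0, 0, 2.6],
    [0, 0, 0, 0, 2.6]
  ]
}}

```text
t: 27.6
position: [596.2, -263.5, 4.4]
tool_rot: [[-1.0, 0.0, 0.001], [-0.001, -0.0, -1.0], [-0.0, -1.0, 0.0]]
wrist_force: [-0.4, 0.0, 7.0]
gripper_width: 35.1
```

>>> {"op": "step_arm", "data": {
  "motion": [
    [0, -2, 0, 0, 2.6],
    [0, -4, 0, 0, 2.6],
    [0, -4, 0, 0, 2.6],
    [0, -3, 0, 0, 2.6],
    [0, 0, 0, 0, 2.6]
  ]
}}

```text
t: 28.22
position: [597.2, -263.6, 137.5]
tool_rot: [[-1.0, 0.004, 0.001], [-0.001, -0.002, -1.0], [-0.004, -1.0, 0.002]]
wrist_force: [0.1, -0.4, -1.2]
gripper_width: 35.1
```

>>> {"op": "step_arm", "data": {
  "motion": [
    [1.7, 0, -4.4, 0, 2.6],
    [1.7, 0, -4.4, 0, 2.6],
    [1.7, 0, -4.4, 0, 2.6],
    [1.7, 0, -4.4, 0, 2.6],
    [1.7, 0, -4.4, 0, 2.6]
  ]
}}

```text
t: 28.85
position: [509.8, -42.0, 134.0]
tool_rot: [[-1.0, -0.0, 0.001], [-0.001, -0.0, -1.0], [0.0, -1.0, 0.0]]
wrist_force: [0.3, 0.1, -0.0]
gripper_width: 35.1
```

>>> {"op": "step_arm", "data": {
  "motion": [
    [1.8, 0, -4.5, 0, 2.6],
    [1.8, 0, -4.6, 0, 2.6],
    [0, 0, 0, 0, 2.6],
    [0, 0, 0, 0, 2.6],
    [0, 0, 0, 0, 2.6]
  ]
}}

```text
t: 29.48
position: [475.0, 46.6, 133.8]
tool_rot: [[-1.0, -0.0, -0.001], [0.001, 0.0, -1.0], [0.0, -1.0, -0.0]]
wrist_force: [-0.0, -0.5, -1.1]
gripper_width: 35.0
```

Run:
```python
from h import *
c=snap('wrist','w14')
s=manip.read_state();print(s['position'],s['gripper_width'],s['wrist_force'])
p=s['position']
for d in (-4.4,17.6,25.6): print(d,proj(c,[p[0],p[1],p[2]+d]))
```

```text
[475.00459846  46.67704839 133.83201163] 34.92144563278023 [-0.20507104  0.81636825 -0.13737517]
-4.4 [321.64337641 290.1029539 ]
17.6 [321.74449982 310.12019091]
25.6 [321.78748801 318.62964366]
```

View pics/w14.png

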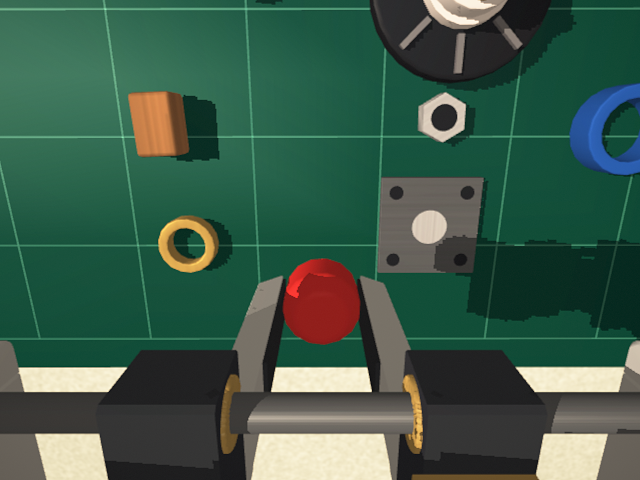

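Run:
```python
from m import *
c=ld('w14')
T=np.linspace(0,2*np.pi,181)
st=[s for ce,s in blobs(c,'red')]; print(st)
for x,zb in ((475,129.4),(475,125),(477,125),(477,129.4)):
    P=np.array([proj(c,[x+r*np.cos(t),46.7+r*np.sin(t),zb+h]) for t in T for r,h in ((18,0),(18,22),(12,30))])
    print(x,zb,P.min(0).round(1),P.max(0).round(1))
f=np.array(c['frame']);hsv=cv2.cvtColor(f,cv2.COLOR_RGB2HSV)
m=((hsv[...,1]<60)&(hsv[...,2]>170)).astype(np.uint8);n,l,s2,ce=cv2.connectedComponentsWithStats(m);i=l[227,429];print('disc',ce[i],s2[i],ray(c,*ce[i],6))
k=((hsv[...,2]<60)).astype(np.uint8);n,l,s2,ce=cv2.connectedComponentsWithStats(k);i=l[117,443];print('nuthole',ce[i],s2[i],ray(c,*ce[i],16))
for u,v in ((396.5,193),(467,192.5),(393,260),(460,260)): print(ray(c,u,v,6))
```

```text
[array([ 283,  259,   77,   85, 5208], dtype=int32)]
475 129.4 [282.  256.6] [361.4 345.1]
475 125 [282.9 253.7] [360.4 340. ]
477 125 [282.8 249.9] [360.5 336.3]
477 129.4 [281.9 252.8] [361.5 341.3]
disc [428.85352423 226.67621145] [412 211  35  33 908] [475.31274198 -40.3737449    6.        ]
nuthole [443.80434783 117.03557312] [432 105  25  25 506] [560.14070945 -42.08018326  16.        ]
[502.86095502 -12.71520102   6.        ]
[503.20289559 -68.36586204   6.        ]
[446.72417865 -12.79551305   6.        ]
[446.66217752 -68.41879103   6.        ]
```

The nut is at (560.1, -42.1) and the plate at (475, -40.5). The buffer is upright and centred. Lowering to y = 47.5.

>>> {"op": "step_arm", "data": {
  "motion": [
    [0, 4, -0.1, 0, 2.6],
    [0, 4, 0, 0, 2.6],
    [0, 3, 0, 0, 2.6],
    [0, 1.2, 0, 0, 2.6],
    [0, 0.4, 0, 0, 2.6]
  ]
}}

```text
t: 30.15
position: [474.9, 48.5, 7.9]
tool_rot: [[-1.0, -0.0, 0.0], [-0.0, 0.0, -1.0], [0.0, -1.0, -0.0]]
wrist_force: [0.5, 0.5, 0.0]
gripper_width: 35.1
```

>>> {"op": "step_arm", "data": {
  "motion": [
    [0, 0, 0, 0, 2.6],
    [0, 0, 0, 0, 2.6],
    [0, 0, 0, 0, 2.6],
    [0, 0, 0, 0, 2.6],
    [0, 0, 0, 0, 2.6]
  ]
}}

```text
t: 30.78
position: [474.8, 48.6, 8.0]
tool_rot: [[-1.0, 0.0, 0.001], [-0.001, 0.0, -1.0], [-0.0, -1.0, -0.0]]
wrist_force: [-0.1, -1.2, 0.2]
gripper_width: 34.8
```

>>> {"op": "step_arm", "data": {
  "motion": [
    [0, 0.15, 0.1, 0, 2.6],
    [0, 0.1, 0, 0, 2.6],
    [0, 0.1, 0, 0, 2.6],
    [0, 0, 0, 0, 2.6],
    [0, 0, 0, 0, 2.6]
  ]
}}

```text
t: 31.4
position: [474.7, 47.6, 4.4]
tool_rot: [[-1.0, -0.0, 0.001], [-0.001, -0.0, -1.0], [0.0, -1.0, 0.0]]
wrist_force: [-0.0, -0.3, 1.9]
gripper_width: 34.8
```

>>> {"op": "step_arm", "data": {
  "motion": [
    [0, 0, 0, 0, 5],
    [0, 0, 0, 0, 5],
    [0, 0, 0, 0, 5],
    [0, 0, 0, 0, 5],
    [0, -3, 0, 0, 5]
  ]
}}

```text
t: 32.02
position: [473.6, 47.7, 33.6]
tool_rot: [[-1.0, -0.003, 0.001], [-0.001, 0.0, -1.0], [0.003, -1.0, -0.0]]
wrist_force: [-0.4, 0.3, 0.3]
gripper_width: 50.1
```

>>> {"op": "step_arm", "data": {
  "motion": [
    [0, -5, 0, 0, 5],
    [0, -5, 0, 0, 9],
    [0, -5, 0, 0, 9],
    [-5, -4, 0, 0, 9],
    [-5, -1, 0, 0, 9]
  ]
}}

```text
t: 32.65
position: [575.8, 47.1, 236.7]
tool_rot: [[-1.0, 0.004, -0.001], [0.001, -0.001, -1.0], [-0.004, -1.0, 0.001]]
wrist_force: [-1.0, -0.9, 0.9]
gripper_width: 86.8
```

>>> {"op": "step_arm", "data": {
  "motion": [
    [-1, 0, 3, 0, 9],
    [0, 0, 3, 0, 9],
    [0, 0, 0, 0, 9],
    [0, 0, 0, 0, 9],
    [0, 0, 0, 0, 9]
  ]
}}

```text
t: 33.28
position: [583.5, -11.3, 233.6]
tool_rot: [[-1.0, 0.0, 0.002], [-0.002, 0.0, -1.0], [-0.0, -1.0, -0.0]]
wrist_force: [-0.8, -0.7, 0.6]
gripper_width: 89.8
```

Run:
```python
from m import *
c=snap('wrist','w15');snap('scene','s15');snap('side','d15')
s=manip.read_state();print(s['t'],s['position'])
f=np.array(c['frame']);hsv=cv2.cvtColor(f,cv2.COLOR_RGB2HSV)
for ce,st in blobs(c,'red'): print('red',ce,st,ray(c,*ce,14))
for ce,st in blobs(ld('d15'),'red'): print('red side',ce,st,ray(ld('d15'),*ce,14))
for k,z in(('blue',12),('wood',14)):
    for cam in('s15','d15'):
        for ce,st in blobs(ld(cam),k):
            p=ray(ld(cam),*ce,z)
            if 300<p[0]<900 and abs(p[1])<400: print(k,cam,p)
a=[ld('s15')['frame'][150:330,200:380,::-1],ld('d15')['frame'][180:360,240:420,::-1]]
cv2.imwrite('pics/z15.png',cv2.resize(np.hstack(a),None,fx=2.2,fy=2.2,interpolation=cv2.INTER_CUBIC))
```

```text
33.425 [583.55995601 -11.71330212 233.58124109]
red [267.9874477  299.38598326] [251 282  34  36 956] [475.81892631  47.71721167  14.        ]
red side [380.20495495 291.63513514] [370 280  22  24 444] [473.39979234  50.6849834   14.        ]
blue s15 [ 550.66612699 -176.17647857   12.        ]
blue d15 [ 549.68149784 -175.72401156   12.        ]
wood s15 [554.92240926 164.99460466  14.        ]
wood d15 [554.53361588 164.94995695  14.        ]
```

View pics/w15.png

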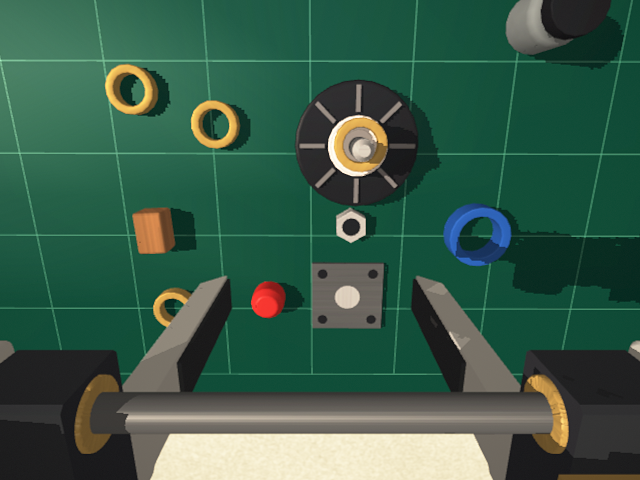

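View pics/z15.png

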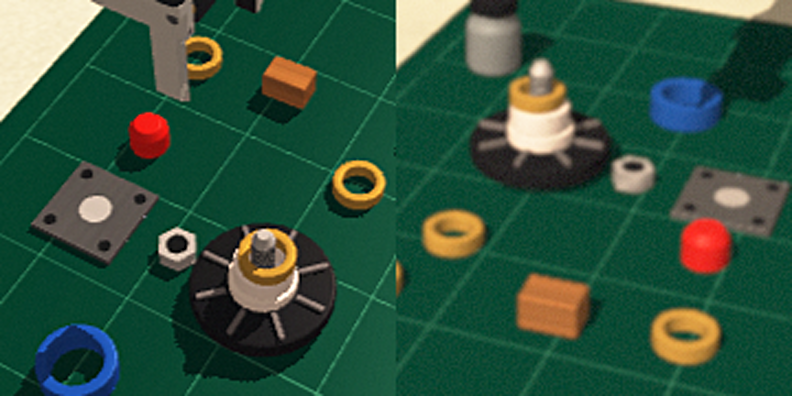

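The final views show all four parts in place and the tape and block unmoved. In the side view the buffer, at (380,292), stands upright. Handing in.

```bash
python3 -c "
from station import manip
print(manip.job_done())"
```

```text
the job is handed in; nothing more can be done
None
```

The job is done as asked and was handed in at about 33 s of the 104 s allowed; no verdict was reported.

- **Stack on the wheel:** The spacer went over the stud onto the hub. The brass collar that started farthest left went on top of it. Both lie flat in the last scene and side pictures.
- **Nut:** It lies flat at about (560.1, -42.1). The midpoint between wheel and plate works out to (560, -42.5).
- **Buffer:** It stands upright at about (475, 48), in line with the plate's centre at (475, -40.5). The gap is about 30 mm.
- **Bystanders:** The tape roll and the block measured where they were at the start. I did not measure the tin again, but it was never approached and looks unmoved.

**Checks that disagreed:**
- **Collar grip:** It hung about 10 mm low in the fingers after lifting. I measured it again as level and centred, then lowered it slowly until about 8 N of contact and released. It ended up flat on the spacer.
- **Finger openings:** With the collar held the opening read about 44 mm against its 46 mm size. With the nut held it read about 34 mm against 30 mm. I found no cause for either.
- **Buffer position:** The wrist and side views of the placed buffer differ by about 3 mm in y, which the rough blob-centre estimate could account for.

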